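# Change over two wet-painted figures on the hobby desk

### The arm

A 6-joint arm with a two-finger parallel gripper is mounted at the origin on the work surface. World frame = base frame: x ahead of the robot, y to its left, z up, the work surface at z = 0. Lengths are in mm, angles in degrees, forces in N, time in s.
With the tool pointing down it reaches from about 350 to 850 mm from the base axis. Payload 8.1 kg.
Tool frame: the origin (TCP) lies midway between the tips of the shut fingers; the grasp point (between the pads) lies 19 mm behind it (r.grasp_offset is the distance from the TCP to the grasp point, in mm); z points along the fingers, x is the direction in which the jaws open and shut, and the axes are right-handed (so a half turn about z gives the same grasp; the last joint's range is limited). The gripper opens to 85 mm and grips with 20 to 120 N. Pads are 22 mm wide; open, the fingers measure 114 mm over their backs; the gripper's body (76 mm by 85 mm) begins 54 mm behind the grasp point. The pads swing forward as they close: fully open they stand 13 mm farther back than shut.
Start: joints at [-69.809, 7.471, 85.268, -0, 87.261, -4.893], TCP at [254.388, -543.407, 201.492] pointing down, gripper open.
Joint ranges: [-169.43, 169.43], [-51.17, 129.36], [1.28, 143.12], [-76.62, 256.62], [0, 156.53], [-152.29, 152.29]. Speed limits (degrees/s): [136.94, 136.94, 159.86, 180, 180, 180].

### API

Orientations are given as [roll, pitch, yaw] about the fixed x, y, z axes, in that order (R = Rz(yaw) Ry(pitch) Rx(roll)).
In Python, from bench import r, optics, hand_in gives the robot as it stands.
- The arm moves only by the shell command python3 -m pendant 'ROWS' [FORCE]. ROWS is JSON, a list of rows, each a list of 5 numbers: the opening, from 0 (shut) to 1 (fully open), then the shift along the tool's x, y, z in mm, then the turn about the tool's z in degrees. A call has 1 to 10 rows; each row shifts and turns the commanded pose from where the row before left it, along the tool's axes as they then stand; what a row does not reach is not made up. A row lasts 1/10 s, in which the tool goes at most 50 mm and 8.59 degrees, less where a joint would pass 70% of its speed; a pose out of reach is approached as far as the arm can. A call with a gripper value outside its range is refused whole. The fingers move at their own pace and stop on an object; FORCE is the grip in N (left out, the last holds). Time passes only in rows, so rows that do not move let the fingers close. It gives the time, the measured TCP pose, the force and the opening at its end, in the units of the state.
- r.sense(): the state, without advancing time (a new reading comes with each control period).
- optics.snapshot(name): name is "side" or "top"; returns (picture, depth): 420x560x3 uint8, blue, green, red; 420x560 float32, mm along the optical axis (not along the pixel's ray), 0 where there is no reading.
- optics.camera_params(name): a dict with "camera_matrix" (3x3 intrinsics, pixels), "eye" and "orientation" of the camera in the world. Camera axes: x right, y down, z forward; pixel columns grow to the right and rows downward; lengths in mm; the calibration is good to about 2 mm. A picture is of the moment at which its call begins. camera_params takes no time and is no camera call.
- hand_in(): hands the job in, once; it reports no verdict.
Trained networks look in the newest picture that a camera, given by its name, has taken for a name from the list of things; names that differ only in an ending like _2 or _b are one class to them, and where a whole thing is asked for, a point or a joint stands for the part that bears it (a point fixed in the world has none). Each returns a list of dicts, best first, with "score" (0 to 1); they miss things now and then, are a little off and sometimes report something else, mostly with a low value. They report only what shows in the picture. A call takes as long as a camera call. They do not tell look-alikes from the thing itself.
- optics.search_frame(camera, query): "at" ([x, y, z] in mm, in world coordinates, good to about 4 mm: the middle of the surface that is visible of it).
The state is a dict: "time": time; "joint_pos": joint angles; "qd": joint speeds; "joint_efforts": joint torques, N m; "tool_pos": TCP position; "tcp_rot": TCP orientation; "ft_force": force on the tool from outside, world axes, zero at the start; "wrist_torque": the same for the moment, N m; "finger_gap": finger opening in mm.
Only numpy, scipy, OpenCV 4.12 (cv2) and the standard library are available. Lean on these libraries where they do the work, as an engineer would, in place of code of your own. Each camera call takes 0.05 s, during which the arm holds its last target. There are 200 camera calls.

### The job

Swap the two figures on the cutting mat: each must end up standing in the masking-tape square where the other one stands now, with its round base inside the square and clear of the tape. Their paint is still wet, so never touch the figures themselves: slide them by their bases, flat on the mat, without lifting or tipping them; there is free mat to park one on while the other goes across. Leave the parts tray, the jar, the tweezers and the tape roll where they are.

Things in the scene. Friction and masses are not known exactly. Their poses are not given: they have to be found in the camera images.
- red_base: Red round display base: rigid disc 96 mm in diameter, 12 mm thick (top edge bevelled 2.5 mm), lying flat and loose on the mat, about 110 to 220 g with its figure. Too wide to grip across, but it slides level when pushed anywhere on its upright rim, with a newton or two, and stops when the push stops. Origin: centre of its underside; z up.
- blue_base: Blue round display base, otherwise the same as the red one: disc 96 mm in diameter, 12 mm thick, bevelled top edge, loose on the mat, about 110 to 220 g with its figure. Origin: centre of its underside; z up.
- red_figure: Wet-painted white and blue toy robot, one piece with the red base and standing at its centre: within 26 mm of the base's axis, 47 mm tall, so its top is 59 mm above the underside of the base. Must not be touched. Origin: centre of its foot, on the top of the base.
- blue_figure: Wet-painted green monster, one piece with the blue base and standing at its centre: within 26 mm of the base's axis, but for a low tail (out to 40 mm, under 15 mm tall), 47 mm tall, so its top is 59 mm above the underside of the base. Must not be touched. Origin: centre of its foot, on the top of the base.
- yellow_frame: Square of yellow masking tape stuck flat on the mat (no thickness to speak of, things slide over it): 122 mm clear inside, tape 12 mm wide, so 146 mm outside. Origin: its centre, on the mat; x and y axes along its sides. At the start one of the two bases stands inside it.
- white_frame: The same square in white masking tape: 122 mm clear inside, 146 mm outside, flat on the mat. Origin: its centre, on the mat; x and y axes along its sides. At the start the other base stands inside it.
- parts_tray_mid (a point): Bystander: grey plastic open parts tray, 100 mm along its own x, 150 mm along its own y, 20 mm tall, loose on the mat. The point is at its centre, half-way up.
- jar_mid (a point): Bystander: small glass jar with an aluminium screw lid, 52 mm in diameter, 56 mm tall, upright and loose on the mat. The point is on its axis, half-way up.
- tweezers_mid (a point): Bystander: stainless steel tweezers lying loose on the mat, 128 mm long along their own x (from -63 to +65 mm), 14 mm wide, 9 mm tall. The point is at the middle of their length, half-way up.
- tape_roll_mid (a point): Bystander: roll of yellow masking tape lying flat and loose on the mat, 58 mm outside diameter, 18 mm tall. The point is on its axis, half-way up.
- cutting_mat: Green self-healing cutting mat fixed on the desk, 600 mm along x by 900 mm along y, 3 mm thick, so its flat top is 3 mm above the desk; all the work is done on it. Origin: centre of its underside.
Not all that is in view belongs to the job. There is more than one size of the blue_base; the job needs the larger. Of the things that look like the red_base, the smaller one is meant.

How it is judged:
By the outcome, as a careful person would: the job done as asked, in the order asked, and still so for the second after the job is handed in, with the robot touching nothing.
It also fails if it takes over 61 s, if anything falls off the work surface, if the arm or the gripper's body presses on something with over 40 N, if the wrist force passes 120 N, or if a joint passes its speed limit or range.

## Working session

There is one attempt and no reset: what is moved stays moved. The work goes in short steps, Python scripts to look and compute and a shell command to move; the robot and the scene stay as the last step left them, time stands still between calls to the robot, and variables do not carry over. Pictures are saved under pics/ and viewed, about 8 in all and at most 12, crops included, and the job is handed in when it is done.

```bash
ls; mkdir -p pics
python3 - <<'E'
from bench import r, optics
import cv2,numpy as np
for n in ("top","side"):
    p,d=optics.snapshot(n); cv2.imwrite(f"pics/{n}0.png",p); np.save(f"{n}0.npy",d)
    c=optics.camera_params(n); print(n,c)
for q in ("red_base","blue_base","yellow_frame","white_frame","parts_tray_mid","jar_mid","tweezers_mid","tape_roll_mid"):
    print(q,[(np.round(x["at"]).tolist(),round(x["score"],2)) for x in optics.search_frame("top",q)])
s=r.sense();print(s["time"],s["tool_pos"],s["tcp_rot"],s["finger_gap"])
E
```

```text
pics
top {'camera_matrix': array([[392.87504128,   0.        , 279.86387414],
       [  0.        , 392.87504128, 210.70753556],
       [  0.        ,   0.        ,   1.        ]]), 'eye': array([ 238.67098284,  -77.34875389, 1083.51745246]), 'orientation': array([-1.69199399e+02, -1.02029708e-01, -9.13530193e+01])}
side {'camera_matrix': array([[430.68262594,   0.        , 280.79794368],
       [  0.        , 430.68262594, 207.18067719],
       [  0.        ,   0.        ,   1.        ]]), 'eye': array([ 238.10829087, -963.56035551,  674.60466226]), 'orientation': array([-124.62439279,    0.87043117,  -13.41898343])}
red_base [([496.0, -212.0, 16.0], 0.79), ([367.0, -537.0, 14.0], 0.63)]
blue_base [([163.0, 303.0, 8.0], 0.73), ([509.0, 157.0, 15.0], 0.64), ([498.0, -218.0, 48.0], 0.39)]
yellow_frame [([509.0, 156.0, 5.0], 0.59)]
white_frame [([494.0, -211.0, 5.0], 0.65), ([452.0, -332.0, 10.0], 0.51)]
parts_tray_mid [([388.0, 8.0, 5.0], 0.61)]
jar_mid [([655.0, 30.0, 63.0], 0.67)]
tweezers_mid []
tape_roll_mid [([638.0, 324.0, 22.0], 0.51)]
0.5 [ 254.40409343 -543.39663277  201.48046133] [-1.79998690e+02 -7.43214898e-06 -6.49148787e+01] 85.25931761825046
```

View pics/top0.png

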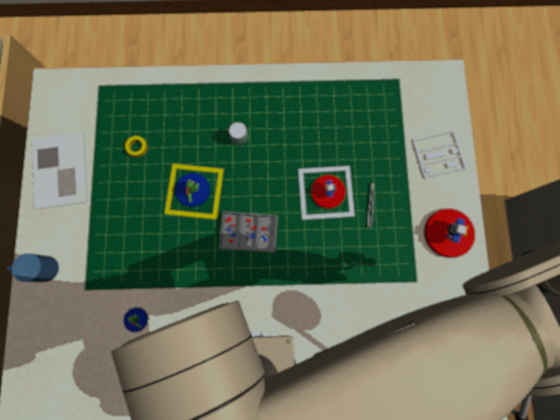

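View pics/side0.png

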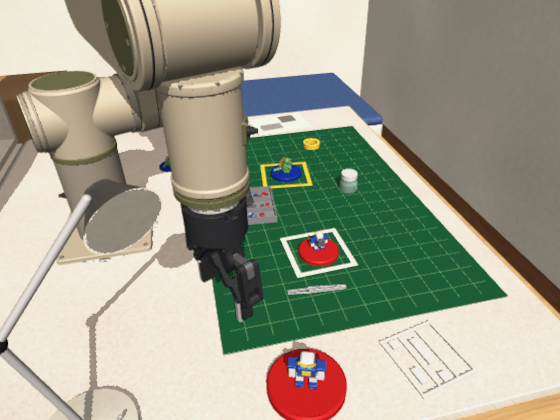

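Top view, candidates:
- **Red:** the base at px (328,190) on the mat inside the white square, and a clearly bigger one at (450,232) off the mat. The smaller one is meant, so (328,190).
- **Blue:** the base at (192,189) inside the yellow square, and a smaller one at (135,319) off the mat. The larger one is meant, so (192,189).

The side view shows the gripper at the lower left, clear of everything. I'll measure all four and confirm in one enlarged crop.

```bash
cat > h.py <<'E'
import cv2,numpy as np
from scipy.spatial.transform import Rotation as R
from scipy.optimize import least_squares
from bench import r,optics
def w(uv,z,cam="top"):
    c=optics.camera_params(cam);K=c["camera_matrix"];M=R.from_euler("xyz",c["orientation"],degrees=True).as_matrix()
    uv=np.atleast_2d(uv).astype(float)
    d=np.c_[(uv-K[:2,2])/K[0,0],np.ones(len(uv))]@M.T
    return (c["eye"]+d*((z-c["eye"][2])/d[:,2])[:,None])[:,:2]
def masks(p):
    h=cv2.cvtColor(p,cv2.COLOR_BGR2HSV);H,S,V=cv2.split(h)
    return dict(red=((H<8)|(H>172))&(S>150)&(V>70),blue=(H>108)&(H<130)&(S>150)&(V>50),
      yellow=(H>22)&(H<34)&(S>140)&(V>110),white=(S<60)&(V>140))
def comps(m,amin):
    n,l,s,c=cv2.connectedComponentsWithStats(m.astype(np.uint8),connectivity=8)
    return [(l==i,s[i],c[i]) for i in range(1,n) if s[i,4]>=amin]
def disc(m,z=12.5):
    cs,_=cv2.findContours(m.astype(np.uint8),cv2.RETR_EXTERNAL,cv2.CHAIN_APPROX_NONE)
    q=w(cv2.convexHull(max(cs,key=len))[:,0,:],z)
    f=least_squares(lambda a:np.hypot(*(q-a[:2]).T)-a[2],[*q.mean(0),45],loss="soft_l1")
    return f.x.round(1),q
def go(x,y,z,yaw):
    "print tool-frame moves from the measured pose: turn first, then shift"
    s=r.sense();p=s["tool_pos"];a=s["tcp_rot"][2];t=np.radians(yaw)
    d=np.array([x,y,z])-p;c,sn=np.cos(t),np.sin(t)
    print("t",round(s["time"],2),"at",p.round(1),"yaw",round(a,1),"turn",round((a-yaw+180)%360-180,1),"dx,dy,dz",np.round([d[0]*c+d[1]*sn,d[0]*sn-d[1]*c,-d[2]],1))
E
python3 - <<'E'
from h import *
p=cv2.imread("pics/top0.png");m=masks(p)
for k in("red","blue"):
    for mm,s,c in comps(m[k],60): print(k,s,disc(mm)[0])
for k in("yellow","white"):
    for mm,s,c in comps(m[k],60):
        if s[0]<90 or s[0]>400 or s[1]>270: continue
        cs,_=cv2.findContours(mm.astype(np.uint8),cv2.RETR_EXTERNAL,cv2.CHAIN_APPROX_NONE)
        print(k,s,cv2.minAreaRect(w(max(cs,key=len)[:,0,:],3).astype(np.float32)))
t=[cv2.resize(p[y-35:y+35,x-35:x+35],(280,280),interpolation=cv2.INTER_CUBIC) for x,y in((328,190),(450,232),(192,189),(135,319))]
cv2.imwrite("pics/crop.png",np.vstack([np.hstack(t[:2]),np.hstack(t[2:])]))
print(w([[218,213],[277,213],[277,250],[220,250]],23),w([[371,184],[369,226]],8),w([[237,130]],59), w([[98,85],[402,80],[416,281],[87,289]],3))
go(440,-212,60,-90)
E
```

```text
red [311 175  34  33 736] [ 496.  -219.7   47.5]
red [ 426  209   48   48 1482] [ 371.4 -548.7   66.7]
blue [176 174  33  32 651] [509.6 160.5  46.7]
blue [125 308  22  23 283] [160.8 303.4  28.9]
yellow [125 136  22  20 235] ((646.3018188476562, 328.2740173339844), (61.44892120361328, 57.71874237060547), 88.68724822998047)
yellow [165 164  58  55 892] ((507.55419921875, 157.52626037597656), (148.1741943359375, 147.64295959472656), 82.75880432128906)
white [230 123  16  15 197] ((686.9871826171875, 33.633399963378906), (43.75443649291992, 43.50447463989258), 89.5995101928711)
white [299 166  55  53 756] ((495.9253845214844, -214.85238647460938), (145.6680145263672, 145.7448272705078), 2.2878305912017822)
[[438.43464995  85.85986873]
 [434.66486857 -76.00353759]
 [333.23021468 -73.74637984]
 [336.83422166  79.87479753]] [[ 514.53646805 -343.28926178]
 [ 394.93201612 -329.71025334]] [[663.68916482  29.23209911]] [[ 838.47028883  448.52818433]
 [ 834.1402977  -458.80250753]
 [ 242.30575165 -448.27173705]
 [ 242.05057236  440.56662211]]
t 0.5 at [ 254.4 -543.4  201.5] yaw -64.9 turn 25.1 dx,dy,dz [-331.4 -185.6  141.5]
```

View pics/crop.png

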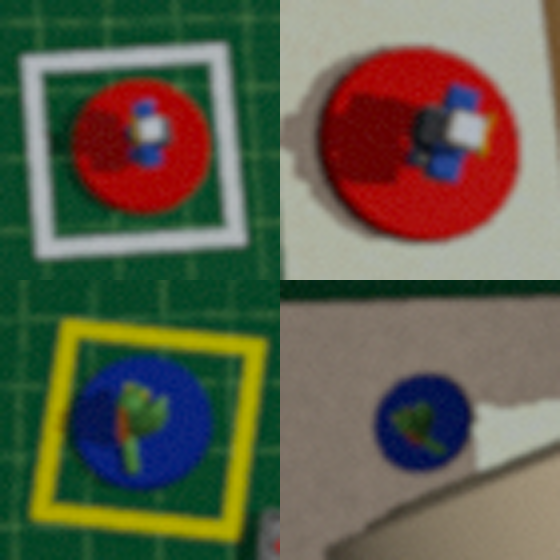

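The crop confirms it: the top-left red base (r ≈ 48 mm, in the white square) and the bottom-left blue base (r ≈ 47 mm, in the yellow square) fit the description. The decoys measure r ≈ 67 and r ≈ 29 mm.

Plan, with the fingers part-open so each push has two contact points:
1. Push red +x to park it near (640,-217).
2. Push blue along −y into the white square.
3. Push red diagonally into the yellow square.

```bash
python3 -m pendant '[[0.65,0,0,0,8.4],[0.65,0,0,0,8.4],[0.65,0,0,0,8.3]]'; python3 -m pendant '[[0.65,-36,-20,0,0],[0.65,-36,-20,0,0],[0.65,-36,-20,0,0],[0.65,-36,-20,0,0],[0.65,-36,-20,0,0],[0.65,-36,-20,0,0],[0.65,-36,-20,0,0],[0.65,-36,-20,0,0],[0.65,-36,-20,0,0],[0.65,0,0,0,0]]'
python3 -c "
from h import *
go(434,-219,40,-90)"
```

```text
time: 0.8
tool_pos: [254.4, -543.4, 201.5]
tcp_rot: [-180.0, -0.0, -90.4]
ft_force: [-0.9, 0.5, -1.1]
finger_gap: 55.6
time: 1.8
tool_pos: [436.4, -215.5, 201.7]
tcp_rot: [-179.9, 0.1, -89.7]
ft_force: [0.1, -0.7, 0.0]
finger_gap: 55.6
t 1.8 at [ 436.4 -215.5  201.7] yaw -89.7 turn 0.3 dx,dy,dz [  3.5   2.4 161.7]
```

```bash
python3 -m pendant '[[0.65,3,4,32,0],[0.65,0,0,32,0],[0.65,0,0,32,0],[0.65,0,0,32,0],[0.65,0,0,33,0],[0.65,0,0,0,0]]'
python3 - <<'E'
from h import *
p,d=optics.snapshot("side")
c=optics.camera_params("side");K=c["camera_matrix"];M=R.from_euler("xyz",c["orientation"],degrees=True).as_matrix()
v,u=np.mgrid[:420,:560];P=(np.stack([(u-K[0,2])/K[0,0],(v-K[1,2])/K[1,1],np.ones_like(u)],-1)*d[...,None])@M.T+c["eye"]
ok=(d>0)&(abs(P[...,0]-434)<35)&(abs(P[...,1]+219)<60)&(P[...,2]>20)&(P[...,2]<130)&(p.max(2)<90)
Q=P[ok];
for z in range(20,130,10):
    q=Q[(Q[:,2]>=z)&(Q[:,2]<z+10)]
    if len(q): print(z,len(q),q.min(0).round(),q.max(0).round())
vv,uu=np.where(ok);print(uu.min(),uu.max(),vv.min(),vv.max())
a,b=int(np.median(uu)),int(np.median(vv))
cv2.imwrite("pics/s1.png",cv2.resize(p[max(0,b-80):b+80,max(0,a-100):a+100],None,fx=4,fy=4))
go(434,-219,4,-90)
E
```

```text
time: 2.4
tool_pos: [426.6, -220.6, 35.8]
tcp_rot: [179.6, 0.3, -90.0]
ft_force: [-0.8, 0.3, 0.1]
finger_gap: 55.3
60 3 [ 422. -194.   67.] [ 427. -192.   70.]
70 34 [ 415. -263.   70.] [ 430. -191.   80.]
80 40 [ 415. -264.   80.] [ 433. -192.   89.]
90 43 [ 415. -264.   90.] [ 435. -191.  100.]
100 19 [ 414. -265.  100.] [ 434. -188.  109.]
110 27 [ 413. -278.  110.] [ 435. -166.  120.]
120 49 [ 412. -279.  120.] [ 434. -159.  130.]
278 300 199 244
t 2.45 at [ 428.2 -221.6   38.6] yaw -90.0 turn -0.0 dx,dy,dz [-2.6 -5.8 34.6]
```

View pics/s1.png

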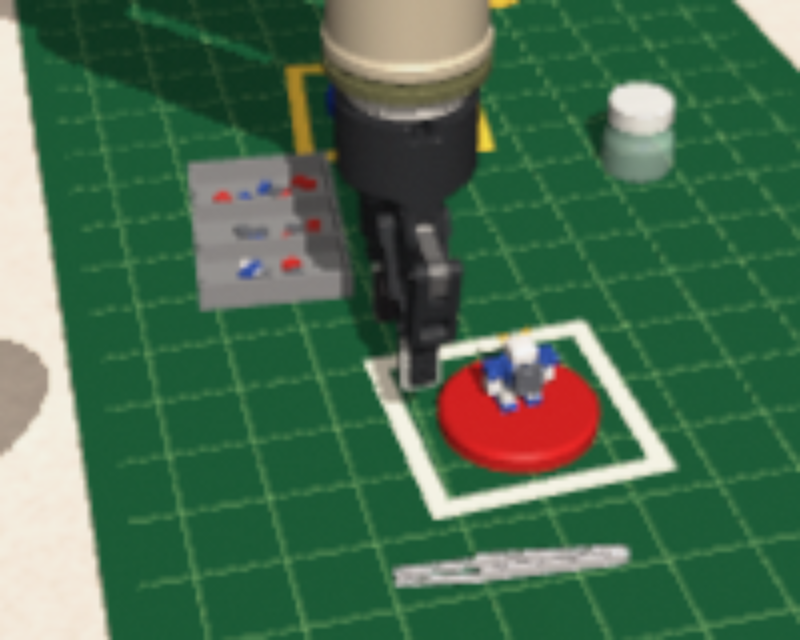

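Side crop: open fingers at px (420,370), left of the red base and clear of it, the figure, the tray and the tweezers. Next, the tip height.

Run:
```python
from h import *
p,d=optics.snapshot("side")
c=optics.camera_params("side");K=c["camera_matrix"];M=R.from_euler("xyz",c["orientation"],degrees=True).as_matrix()
v,u=np.mgrid[:420,:560];P=(np.stack([(u-K[0,2])/K[0,0],(v-K[1,2])/K[1,1],np.ones_like(u)],-1)*d[...,None])@M.T+c["eye"]
sat=cv2.cvtColor(p,cv2.COLOR_BGR2HSV)[...,1]
ok=(d>0)&(abs(P[...,0]-428)<16)&(P[...,1]<-245)&(P[...,1]>-275)&(P[...,2]>15)&(P[...,2]<75)
Q=P[ok];print(Q[Q[:,2].argsort()][:40].round().tolist())
go(434,-219,3,-90)
```

```text
[[437.0, -254.0, 70.0], [427.0, -256.0, 71.0], [423.0, -255.0, 71.0], [421.0, -255.0, 71.0], [432.0, -255.0, 72.0], [418.0, -256.0, 72.0], [425.0, -258.0, 73.0], [434.0, -257.0, 73.0], [421.0, -256.0, 75.0], [417.0, -252.0, 75.0]]
t 2.5 at [ 430.  -222.7   40.7] yaw -90.0 turn -0.0 dx,dy,dz [-3.7 -4.  37.7]
```

Run:
```python
from h import *
p,d=optics.snapshot("side")
c=optics.camera_params("side");K=c["camera_matrix"];M=R.from_euler("xyz",c["orientation"],degrees=True).as_matrix()
v,u=np.mgrid[:420,:560];P=(np.stack([(u-K[0,2])/K[0,0],(v-K[1,2])/K[1,1],np.ones_like(u)],-1)*d[...,None])@M.T+c["eye"]
ok=(d>0)&(abs(P[...,0]-430)<25)&(P[...,1]<-180)&(P[...,1]>-275)&(P[...,2]>18)&(P[...,2]<75)
Q=P[ok]
for z in range(18,75,5):
    q=Q[(Q[:,2]>=z)&(Q[:,2]<z+5)]
    if len(q): print(z,len(q),q.min(0).round(),q.max(0).round())
s=r.sense();print(s["tool_pos"].round(1),Q[:,2].min())
```

```text
68 5 [ 422. -257.   72.] [ 434. -193.   73.]
73 4 [ 421. -257.   73.] [ 431. -256.   74.]
[ 431.1 -223.3   42.1] 71.5899569798554
```

```bash
python3 -m pendant '[[0.65,-3,0,12,0],[0.65,0,0,10,0],[0.65,0,0,7,0],[0.65,0,0,3,0],[0.65,0,0,2,0],[0.65,0,0,0,0]]';python3 -m pendant '[[0.65,0,0,1,0],[0.65,0,0,1,0],[0.65,0,0,0,0],[0.65,0,0,0,0]]';python3 -m pendant '[[0.65,0,0,1,0],[0.65,0,0,1,0],[0.65,0,0,0,0]]'
```

```text
time: 3.15
tool_pos: [430.3, -219.4, 6.3]
tcp_rot: [180.0, 0.0, -90.0]
ft_force: [-0.1, 0.1, -0.3]
finger_gap: 55.8
time: 3.55
tool_pos: [430.6, -219.5, 4.6]
tcp_rot: [-180.0, -0.0, -90.0]
ft_force: [-0.8, 0.4, 0.1]
finger_gap: 55.6
time: 3.85
tool_pos: [430.4, -219.4, 2.3]
tcp_rot: [180.0, 0.0, -90.0]
ft_force: [-0.1, -0.9, 0.1]
finger_gap: 55.5
```

```bash
python3 -m pendant '[[0.65,0,-6,0,0],[0.65,0,-5,0,0],[0.65,0,-4,0,0],[0.65,0,-4,0,0],[0.65,0,-5,0,0],[0.65,0,-5,0,0],[0.65,0,-4,0,0],[0.65,0,-2,0,0],[0.65,0,0,0,0]]'
python3 - <<'E'
from h import *
p,d=optics.snapshot("top")
for k in("red","blue"):
    for mm,s,c in comps(masks(p)[k],60): print(k,s,disc(mm)[0])
q,_=optics.snapshot("side")
a=cv2.resize(p[130:270,260:400],(400,400),interpolation=cv2.INTER_CUBIC);b=cv2.resize(q[160:290,240:370],(400,400),interpolation=cv2.INTER_CUBIC)
cv2.imwrite("pics/p1.png",np.hstack([a,b]))
go(590,-219,2.5,-90)
E
```

```text
time: 4.75
tool_pos: [465.7, -219.4, 2.5]
tcp_rot: [180.0, -0.0, -90.0]
ft_force: [0.1, 0.8, 0.9]
finger_gap: 55.6
red [312 177  11  13  86] [ 520.  -192.    17.4]
red [319 201  20   7  96] [ 486.  -220.7   37.6]
red [ 426  209   48   48 1467] [ 371.6 -549.2   66.4]
blue [176 174  33  32 637] [510.  160.4  45.9]
blue [124 308  23  23 290] [160.7 303.9  29.4]
t 4.85 at [ 465.3 -219.4    2.4] yaw -90.0 turn -0.0 dx,dy,dz [-4.000e-01 -1.247e+02 -1.000e-01]
```

View pics/p1.png

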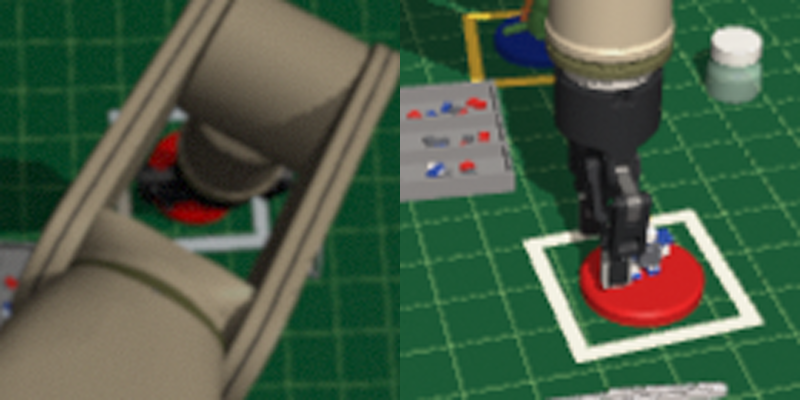

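The fingers are over the rim rather than against it, with about zero force, so the part-open tips stand higher than I assumed. I'll back straight out and re-measure.

```bash
python3 -m pendant '[[0.65,0,4,0,0],[0.65,0,8,0,0],[0.65,0,10,0,0],[0.65,0,10,0,0],[0.65,0,6,0,0],[0.65,0,0,0,0]]'
python3 - <<'E'
from h import *
p,d=optics.snapshot("top")
for k in("red",):
    for mm,s,c in comps(masks(p)[k],60): print(k,s,disc(mm)[0])
q,d=optics.snapshot("side"); cv2.imwrite("pics/s2raw.png",q)
cs=[]
for mm,s,c in comps(masks(q)["red"],60): print("side",s)
a=cv2.resize(p[130:270,260:400],(400,400),interpolation=cv2.INTER_CUBIC);b=cv2.resize(q[180:280,260:360],(400,400),interpolation=cv2.INTER_CUBIC)
cv2.imwrite("pics/p2.png",np.hstack([a,b]))
print(d[180:280:4,260:320:6].astype(int)[8:20])
go(430,-219,2.5,-90)
E
```

```text
time: 5.45
tool_pos: [426.4, -219.4, 2.4]
tcp_rot: [180.0, 0.0, -90.1]
ft_force: [0.8, -0.1, -0.3]
finger_gap: 55.5
red [314 188  11  17 102] [ 483.4 -198.    21.2]
red [ 426  209   48   48 1471] [ 371.5 -549.1   66.4]
side [299 238  40  28 736]
side [ 267  349   80   71 3602]
[[1158 1161 1163 1164  943  896  894 1167 1164 1164]
 [1139 1147 1119 1153  918  899  901 1145 1146 1146]
 [1114 1118 1125 1137  921  900  903 1136 1133 1132]
 [1122 1118 1122 1125  930  911  891 1121 1119 1117]
 [1107 1112 1110 1108  937 1002  884  884 1106 1106]
 [1092 1095 1097 1092 1005  927  890  893 1097  996]
 [1080 1080 1081 1080 1009  909  897  900 1076 1080]
 [1068 1068 1069 1068 1064  916  927  909 1046  992]
 [1055 1056 1052 1058 1050  917  919 1033 1033 1003]
 [1039 1045 1043 1043 1041  951  946 1023 1021 1010]
 [1033 1029 1034 1032 1029  958  954 1009 1010 1009]
 [1015 1015 1013 1019 1018  964 1017 1001 1001  996]]
t 5.55 at [ 427.5 -219.6    2.7] yaw -90.0 turn -0.0 dx,dy,dz [-0.6 -2.5  0.2]
```

View pics/p2.png

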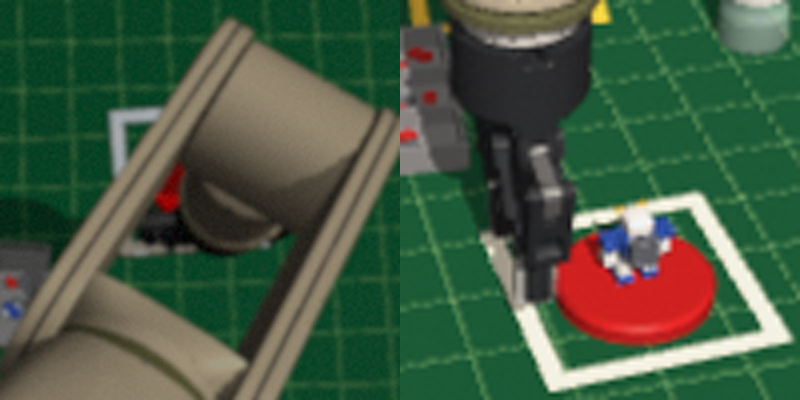

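Run:
```python
from h import *
c=optics.camera_params("side");K=c["camera_matrix"];M=R.from_euler("xyz",c["orientation"],degrees=True).as_matrix()
for u,v,d in((290,252,958),(296,252,954),(290,256,964),(296,248,946)):
    print(u,v,(M@(np.array([(u-K[0,2])/K[0,0],(v-K[1,2])/K[1,1],1])*d)+c["eye"]).round(1))
for f in("side0","s2raw"):
    q=cv2.imread(f"pics/{f}.png")
    for mm,s,cc in comps(masks(q)["red"],60):
        if s[1]<300:
            cs,_=cv2.findContours(mm.astype(np.uint8),0,1);P=max(cs,key=len)[:,0,:]
            print(f,s, [ (int(v),int(P[P[:,1]==v][:,0].max())) for v in range(240,268,3) if (P[:,1]==v).any()], w([[P[:,0].max(),P[P[:,0].argmax(),1]]],12.5,"side"))
```

```text
290 252 [ 418.6 -254.4   48. ]
296 252 [ 430.7 -260.4   50.4]
290 256 [ 418.4 -254.9   36.7]
296 248 [ 430.4 -261.5   62.9]
side0 [298 238  41  28 746] [(240, 330), (243, 334), (246, 337), (249, 338), (252, 338), (255, 337), (258, 336), (261, 334), (264, 328)] [[ 536.52924883 -245.64222154]]
s2raw [299 238  40  28 736] [(240, 330), (243, 334), (246, 337), (249, 338), (252, 338), (255, 337), (258, 336), (261, 334), (264, 328)] [[ 536.52924883 -245.64222154]]
```

The base hasn't moved: its side contour is identical to the first picture. Depth puts the fingertips at z ≈ 37, about 30 mm above the reported TCP at this opening. I'll raise the arm and measure tip height against opening.

```bash
cat > tip.py <<'E'
from h import *
p,d=optics.snapshot("side");s=r.sense();t=s["tool_pos"]
c=optics.camera_params("side");K=c["camera_matrix"];M=R.from_euler("xyz",c["orientation"],degrees=True).as_matrix()
v,u=np.mgrid[:420,:560];P=(np.stack([(u-K[0,2])/K[0,0],(v-K[1,2])/K[1,1],np.ones_like(u)],-1)*d[...,None])@M.T+c["eye"]
ok=(d>0)&(abs(P[...,0]-t[0])<20)&(abs(P[...,1]-t[1])<50)&(P[...,2]>18)&(P[...,2]<t[2]+80)
Q=P[ok]-t;print(t.round(1),"gap",round(s["finger_gap"],1),"lowest rel z",np.sort(Q[:,2])[:8].round(),len(Q))
for z in range(-10,80,10):
    q=Q[(Q[:,2]>=z)&(Q[:,2]<z+10)]
    if len(q): print(z,len(q),q.min(0).round(),q.max(0).round())
E
python3 -m pendant '[[0.65,0,0,-12,0],[0.65,0,0,-15,0],[0.65,0,0,-15,0],[0.3,0,0,-12,0],[0.3,0,0,-4,0],[0.3,0,0,0,0],[0.3,0,0,0,0],[0.3,0,0,0,0],[0.3,0,0,0,0]]'; python3 tip.py
python3 -m pendant '[[0,0,0,0,0],[0,0,0,0,0],[0,0,0,0,0],[0,0,0,0,0],[0,0,0,0,0]]'; python3 tip.py
```

```text
time: 6.45
tool_pos: [427.0, -219.1, 59.7]
tcp_rot: [179.9, 0.0, -90.0]
ft_force: [-1.2, -0.5, -0.3]
finger_gap: 25.4
[ 427.  -219.2   59.8] gap 25.8 lowest rel z [28. 28. 29. 29. 29. 30. 31. 31.] 200
20 6 [ -9. -20.  28.] [ 7. 11. 30.]
30 35 [-12. -27.  31.] [10. 17. 40.]
40 52 [-12. -28.  40.] [10. 16. 50.]
50 50 [-12. -31.  50.] [ 9. 15. 60.]
60 17 [-12. -28.  61.] [ 3. 21. 67.]
70 40 [-15. -47.  71.] [11. 41. 80.]
time: 7.0
tool_pos: [427.5, -219.5, 60.5]
tcp_rot: [-180.0, -0.0, -90.0]
ft_force: [-0.0, 0.7, -0.4]
finger_gap: 0.0
[ 427.5 -219.5   60.5] gap 0.1 lowest rel z [27. 27. 28. 29. 30. 31. 31. 31.] 152
20 5 [-6. -6. 27.] [ 6. -4. 30.]
30 27 [-12. -14.  31.] [10.  0. 40.]
40 38 [-12. -16.  40.] [10. -0. 50.]
50 40 [-12. -16.  50.] [10. -2. 59.]
60 8 [-13. -16.  61.] [ 6. -3. 68.]
70 34 [-14. -35.  72.] [11. 20. 80.]
```

Run:
```python
from h import *
p,d=optics.snapshot("side");t=r.sense()["tool_pos"]
c=optics.camera_params("side");K=c["camera_matrix"];M=R.from_euler("xyz",c["orientation"],degrees=True).as_matrix()
def pj(x):
    q=K@(M.T@(np.array(x)-c["eye"]));return q[:2]/q[2],q[2]
for dz in(0,10,20,28,40,73): print(dz,pj(t+[0,-10,dz]),)
(u,v),_=pj(t);u,v=int(u),int(v)
a=cv2.resize(p[v-60:v+40,u-50:u+50],(600,600),interpolation=cv2.INTER_NEAREST)
for dz,co in((0,(0,255,255)),(28,(255,0,255))):
    q,_=pj(t+[0,0,dz]); cv2.circle(a,(int((q[0]-u+50.5)*6),int((q[1]-v+60.5)*6)),5,co,1)
cv2.imwrite("pics/tip.png",a); print(d[v-30:v+12:3,u-12:u+12:3].astype(int))
```

```text
0 (array([291.07142489, 240.12754778]), np.float64(972.5074785168357))
10 (array([291.06412292, 236.65590592]), np.float64(966.826192870923))
20 (array([291.05673463, 233.14322261]), np.float64(961.1449072250102))
28 (array([291.05076082, 230.30303474]), np.float64(956.5998787082801))
40 (array([291.04169289, 225.99178571]), np.float64(949.7823359331849))
73 (array([291.01607134, 213.81029214]), np.float64(931.034093301673))
[[1184 1186  941  910  879  866  867  866]
 [1171 1176  942  915  881  860  861  865]
 [1158 1166 1160  922  887  868  872  876]
 [1149    0 1153  922  891  888  895  901]
 [1137 1141 1141  941  907  934  944 1136]
 [1126 1129 1127  942  937  939  950 1125]
 [1117 1119 1118  947  941  947  953 1119]
 [1110 1110 1108  952  945  951 1101 1104]
 [1099 1096 1099 1097 1097 1095 1096 1098]
 [1086 1090 1086 1088 1089 1087 1088 1083]
 [1076 1077 1076 1077 1076 1077 1076 1072]
 [1068 1071 1067 1063 1064 1069 1068 1064]
 [1057 1060 1059 1058 1057 1056 1058 1058]
 [1050 1051 1048 1050 1051 1049 1047 1049]]
```

View pics/tip.png

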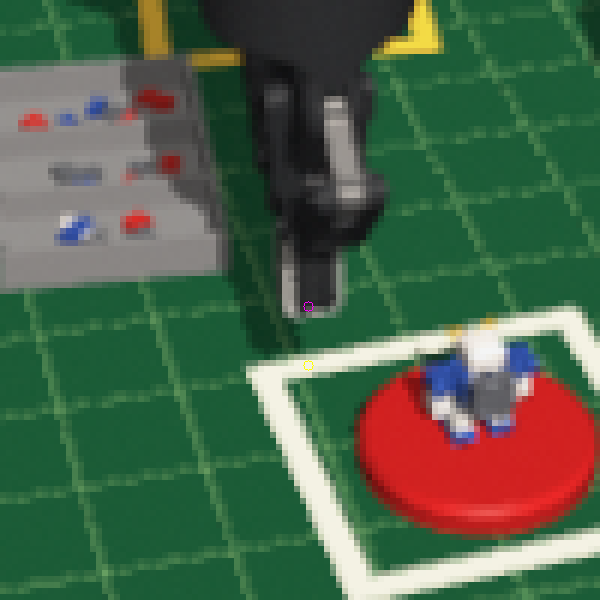

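The picture shows the shut tips at the magenta mark, 27–28 mm above where the reported TCP (yellow mark) projects. The xy agrees, and camera heights agree with the mat and base. So true tip z ≈ reported z + 27. I'll go down by that much more, in small steps, watching force.

```bash
python3 -m pendant '[[0.65,0,0,15,0],[0.65,0,0,20,0],[0.65,0,0,20,0],[0.65,0,0,12,0],[0.65,0,0,6,0],[0.65,0,0,2,0],[0.65,0,0,0,0],[0.65,0,0,0,0]]'; python3 -m pendant '[[0.65,0,0,1,0],[0.65,0,0,1,0],[0.65,0,0,1,0],[0.65,0,0,0,0],[0.65,0,0,0,0]]'; sed -i 's/P\[...,2\]>18/P[...,2]>9/' tip.py; python3 tip.py
```

```text
time: 7.9
tool_pos: [428.2, -219.9, -13.6]
tcp_rot: [-179.9, -0.0, -90.0]
ft_force: [-0.1, -0.1, 0.4]
finger_gap: 55.5
time: 8.4
tool_pos: [427.4, -219.4, -17.5]
tcp_rot: [180.0, 0.0, -90.0]
ft_force: [0.2, -1.0, -0.3]
finger_gap: 55.2
[ 427.5 -219.5  -17.5] gap 55.3 lowest rel z [28. 30. 31. 32. 33. 33. 33. 34.] 162
20 1 [20. -8. 28.] [20. -8. 28.]
30 29 [-12. -40.  30.] [10. 34. 40.]
40 48 [-12. -44.  41.] [10. 32. 50.]
50 43 [-12. -43.  51.] [10. 32. 60.]
60 31 [-12. -43.  60.] [ 7. 36. 70.]
70 10 [-14. -43.  71.] [-8. 34. 80.]
```

```bash
python3 -m pendant '[[0.65,0,0,1,0],[0.65,0,0,1,0],[0.65,0,0,1,0],[0.65,0,0,1,0],[0.65,0,0,0,0]]'; python3 -m pendant '[[0.65,0,0,1,0],[0.65,0,0,1,0],[0.65,0,0,1,0],[0.65,0,0,0,0]]'; python3 -m pendant '[[0.65,0,-5,0,0],[0.65,0,-5,0,0],[0.65,0,-4,0,0],[0.65,0,-4,0,0],[0.65,0,-3,0,0],[0.65,0,-3,0,0],[0.65,0,-2,0,0],[0.65,0,-2,0,0]]'
cat > side.py <<'E'
from h import *
import sys
q,d=optics.snapshot("side");cv2.imwrite("pics/s_last.png",q)
for n in("red","blue"):
    for mm,s,cc in comps(masks(q)[n],60):
        if 100<s[1]<300:
            cs,_=cv2.findContours(mm.astype(np.uint8),0,1);P=max(cs,key=len)[:,0,:]
            i=P[:,0].argmax(); print(n,s,"right edge",w([P[i]],12.5,"side").round(1))
E
python3 side.py
```

```text
time: 8.95
tool_pos: [427.3, -219.4, -21.7]
tcp_rot: [180.0, 0.0, -90.0]
ft_force: [0.6, -0.4, -1.2]
finger_gap: 55.6
time: 9.35
tool_pos: [427.3, -219.4, -24.7]
tcp_rot: [180.0, 0.0, -90.0]
ft_force: [-0.4, 0.2, -0.1]
finger_gap: 55.5
time: 10.15
tool_pos: [455.5, -219.4, -24.6]
tcp_rot: [180.0, 0.0, -90.0]
ft_force: [-2.1, -0.1, 0.6]
finger_gap: 55.5
red [310 239  32  27 540] right edge [[ 540.9 -254.1]]
blue [160 161  20  10 104] right edge [[192.7 283. ]]
blue [271 166  12  15 111] right edge [[491.5 126.3]]
```

Contact: about 2 N at the rim, and the base is sliding. I'll continue the parking push.

```bash
python3 -m pendant '[[0.65,0,-4,0,0],[0.65,0,-6,0,0],[0.65,0,-7,0,0],[0.65,0,-7,0,0],[0.65,0,-7,0,0],[0.65,0,-7,0,0],[0.65,0,-7,0,0],[0.65,0,-6,0,0],[0.65,0,-3,0,0],[0.65,0,-1,0,0]]'; python3 side.py
python3 - <<'E'
import cv2
cv2.imwrite("pics/p3.png",cv2.resize(cv2.imread("pics/s_last.png")[170:290,260:400],None,fx=4,fy=4,interpolation=2))
E
```

```text
time: 11.2
tool_pos: [510.8, -219.5, -24.5]
tcp_rot: [180.0, -0.0, -90.0]
ft_force: [0.6, 0.5, 0.2]
finger_gap: 55.4
red [333 236  31  26 505] right edge [[ 594.3 -256.8]]
blue [160 161  20  10 104] right edge [[192.7 283. ]]
blue [271 165  30  17 311] right edge [[547.  123.8]]
```

View pics/p3.png

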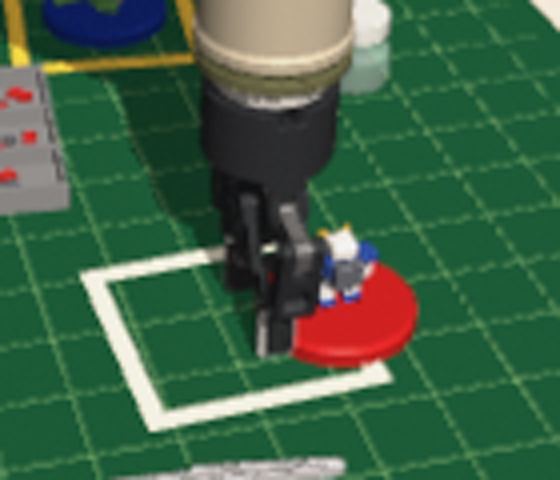

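The picture shows both finger pads on the red rim at (290,345), the figure clear of them at (340,265), and the base flat and half out of the white square. Continuing.

```bash
python3 -m pendant '[[0.65,0,-4,0,0],[0.65,0,-8,0,0],[0.65,0,-10,0,0],[0.65,0,-10,0,0],[0.65,0,-11,0,0],[0.65,0,-11,0,0],[0.65,0,-10,0,0],[0.65,0,-8,0,0],[0.65,0,-5,0,0],[0.65,0,-2,0,0]]'; python3 -m pendant '[[0.65,0,0,0,0],[0.65,0,5,0,0],[0.65,0,10,0,0],[0.65,0,12,-5,0],[0.65,0,8,-25,0],[0.65,0,0,-40,0],[0.65,0,0,-35,0],[0.65,0,0,-10,0],[0.65,0,0,0,0]]'; python3 side.py; python3 -c "
from h import *
go(512,223,90,2)"
```

```text
time: 12.25
tool_pos: [590.0, -219.4, -24.6]
tcp_rot: [-180.0, 0.0, -90.0]
ft_force: [-1.7, 0.2, 0.1]
finger_gap: 55.7
time: 13.15
tool_pos: [555.5, -220.4, 93.1]
tcp_rot: [-179.8, -0.1, -90.0]
ft_force: [-0.2, -0.2, 1.0]
finger_gap: 55.7
red [355 229  40  27 700] right edge [[ 673.7 -254.7]]
blue [160 161  20  10 104] right edge [[192.7 283. ]]
blue [271 165  30  17 314] right edge [[547.  123.8]]
t 13.2 at [ 554.3 -219.7   90.8] yaw -90.0 turn -92.0 dx,dy,dz [ -26.8 -443.9    0.8]
```

```bash
python3 -m pendant '[[0.65,0,0,0,-8.5],[0.65,0,0,0,-8.5],[0.65,0,0,0,-8.5],[0.65,0,0,0,-8.5],[0.65,0,0,0,-8.5],[0.65,0,0,0,-8.5],[0.65,0,0,0,-8.5],[0.65,0,0,0,-8.5],[0.65,0,0,0,-8.5],[0.65,0,0,0,-8.5]]'; python3 -m pendant '[[0.65,0,0,0,-2.9],[0.65,-6,-35,0,0],[0.65,-8,-55,0,0]]';python3 -m pendant '[[0.65,-6,-48,0,0],[0.65,-6,-48,0,0],[0.65,-6,-48,0,0],[0.65,-6,-48,0,0],[0.65,-6,-48,0,0],[0.65,-6,-45,0,0],[0.65,-5,-40,0,0],[0.65,-4,-20,0,0],[0.65,0,0,0,0],[0.65,0,0,0,0]]'; python3 -c "
from h import *
go(512.2,225.5,-24.5,-2.1)
p,d=optics.snapshot('top')
for k in('red','blue'):
    for mm,s,c in comps(masks(p)[k],60): print(k,s,disc(mm)[0])
cv2.imwrite('pics/t_last.png',p)"
```

```text
time: 14.2
tool_pos: [552.5, -218.7, 87.3]
tcp_rot: [-179.9, 0.3, -4.7]
ft_force: [0.3, 0.9, 0.9]
finger_gap: 55.3
time: 14.5
tool_pos: [542.4, -135.0, 87.5]
tcp_rot: [-180.0, 0.2, -2.3]
ft_force: [0.9, -0.0, -0.6]
finger_gap: 55.6
time: 15.5
tool_pos: [510.6, 211.3, 88.2]
tcp_rot: [179.9, 0.2, -2.0]
ft_force: [-0.3, -0.5, 0.3]
finger_gap: 55.5
t 15.5 at [510.6 211.3  88.2] yaw -2.0 turn 0.1 dx,dy,dz [  1.1 -14.2 112.7]
red [310 127  33  32 688] [ 639.  -220.8   47.4]
red [ 426  209   48   48 1460] [ 371.6 -549.5   66.2]
blue [176 174  34  32 658] [509.5 160.4  46.8]
```

```bash
python3 -m pendant '[[0.65,1,-8,10,0],[0.65,0,-6,25,0],[0.65,0,0,30,0],[0.65,0,0,22,0],[0.65,0,0,12,0],[0.65,0,0,5,0],[0.65,0,0,2,0],[0.65,0,0,0,0],[0.65,0,0,0,0]]';python3 -m pendant '[[0.65,0,0,2,0],[0.65,0,0,2,0],[0.65,0,0,1,0],[0.65,0,0,1,0],[0.65,0,0,0,0]]'; python3 -c "
from h import *
go(512.2,225.5,-24.5,-2.1)"
```

```text
time: 16.45
tool_pos: [514.8, 226.1, -14.2]
tcp_rot: [-180.0, -0.1, -2.1]
ft_force: [0.6, -0.4, -0.2]
finger_gap: 55.4
time: 16.95
tool_pos: [513.5, 225.7, -21.8]
tcp_rot: [180.0, 0.0, -2.1]
ft_force: [0.2, 0.5, -0.6]
finger_gap: 55.6
t 16.95 at [513.5 225.7 -21.8] yaw -2.1 turn -0.0 dx,dy,dz [-1.3  0.3  2.7]
```

```bash
python3 -m pendant '[[0.65,-1,0,1,0],[0.65,0,0,1,0],[0.65,0,4,0,0],[0.65,0,5,0,0],[0.65,0,4,0,0],[0.65,0,4,0,0],[0.65,0,6,0,0],[0.65,0,7,0,0],[0.65,0,7,0,0],[0.65,0,5,0,0]]'; python3 -m pendant '[[0.65,0,2,0,0],[0.65,0,1,0,0]]'; python3 side.py
```

```text
time: 17.95
tool_pos: [511.2, 183.2, -23.4]
tcp_rot: [-180.0, -0.0, -2.1]
ft_force: [-0.5, 0.8, 0.9]
finger_gap: 55.8
time: 18.15
tool_pos: [511.1, 180.6, -23.4]
tcp_rot: [-180.0, -0.0, -2.1]
ft_force: [0.4, 2.0, 0.6]
finger_gap: 55.4
red [355 229  40  27 701] right edge [[ 673.7 -254.7]]
blue [160 161  20  10 104] right edge [[192.7 283. ]]
blue [272 169  31  18 320] right edge [[544.9  94. ]]
```

```bash
python3 -m pendant '[[0.65,0,4,0,0],[0.65,0,8,0,0],[0.65,0,11,0,0],[0.65,0,12,0,0],[0.65,0,12,0,0],[0.65,0,12,0,0],[0.65,0,12,0,0],[0.65,0,12,0,0],[0.65,0,10,0,0],[0.65,0,7,0,0]]'; python3 -m pendant '[[0.65,0,4,0,0],[0.65,0,2,0,0]]'; python3 -c "
from h import *
go(498,-165,-24,-2.1)
p,d=optics.snapshot('top')
for k in('red','blue'):
    for mm,s,c in comps(masks(p)[k],60): print(k,s,disc(mm)[0])
cv2.imwrite('pics/t_last.png',p)"; python3 side.py
```

```text
time: 19.2
tool_pos: [507.3, 79.9, -23.5]
tcp_rot: [180.0, 0.0, -2.2]
ft_force: [-0.3, 2.1, 0.3]
finger_gap: 55.6
time: 19.4
tool_pos: [507.2, 74.6, -23.5]
tcp_rot: [-180.0, -0.0, -2.1]
ft_force: [0.2, 2.4, 1.0]
finger_gap: 55.5
t 19.4 at [507.2  74.6 -23.5] yaw -2.1 turn -0.0 dx,dy,dz [ -0.4 239.8   0.5]
red [310 127  33  32 684] [ 639.  -220.6   47.5]
red [ 426  209   48   48 1457] [ 371.6 -549.3   66.3]
blue [234 174  23  33 444] [504.7  25.9  46.5]
red [355 229  40  27 702] right edge [[ 673.7 -254.7]]
blue [160 161  20  10 104] right edge [[192.7 283. ]]
blue [279 187  33  20 404] right edge [[541.3 -10.8]]
```

```bash
python3 -m pendant '[[0.65,0,4,0,0],[0.65,0,8,0,0],[0.65,0,11,0,0],[0.65,0,12,0,0],[0.65,0,12,0,0],[0.65,0,12,0,0],[0.65,0,12,0,0],[0.65,0,12,0,0],[0.65,0,12,0,0],[0.65,0,12,0,0]]'; python3 -m pendant '[[0.65,0,12,0,0],[0.65,0,12,0,0],[0.65,0,12,0,0],[0.65,0,12,0,0],[0.65,0,12,0,0],[0.65,0,12,0,0],[0.65,0,10,0,0],[0.65,0,7,0,0],[0.65,0,3,0,0],[0.65,0,1,0,0]]'; python3 -c "
from h import *
go(498,-165,-24,-2.1)
p,d=optics.snapshot('top')
for k in('red','blue'):
    for mm,s,c in comps(masks(p)[k],60): print(k,s,disc(mm)[0])
cv2.imwrite('pics/t_last.png',p)"; python3 side.py; python3 -c "
import cv2;cv2.imwrite('pics/p4.png',cv2.resize(cv2.imread('pics/s_last.png')[150:300,240:410],None,fx=4,fy=4,interpolation=2))"
```

```text
time: 20.5
tool_pos: [503.1, -33.0, -23.5]
tcp_rot: [-180.0, 0.0, -2.1]
ft_force: [-0.1, 2.8, 1.0]
finger_gap: 55.6
time: 21.5
tool_pos: [499.7, -125.2, -23.6]
tcp_rot: [-180.0, 0.0, -2.1]
ft_force: [0.4, 2.6, 0.6]
finger_gap: 55.7
t 21.5 at [ 499.7 -125.2  -23.6] yaw -2.1 turn -0.0 dx,dy,dz [-0.2 39.9  0.4]
red [ 426  209   48   48 1463] [ 371.6 -549.3   66.4]
blue [300 191   9  15  93] [ 477.6 -155.6   17.9]
blue [124 308  23  23 290] [160.5 303.8  29.4]
red [355 229  40  27 700] right edge [[ 673.7 -254.7]]
blue [160 161  20  10 104] right edge [[192.7 283. ]]
blue [294 228  39  25 589] right edge [[ 536.2 -203.7]]
```

View pics/p4.png

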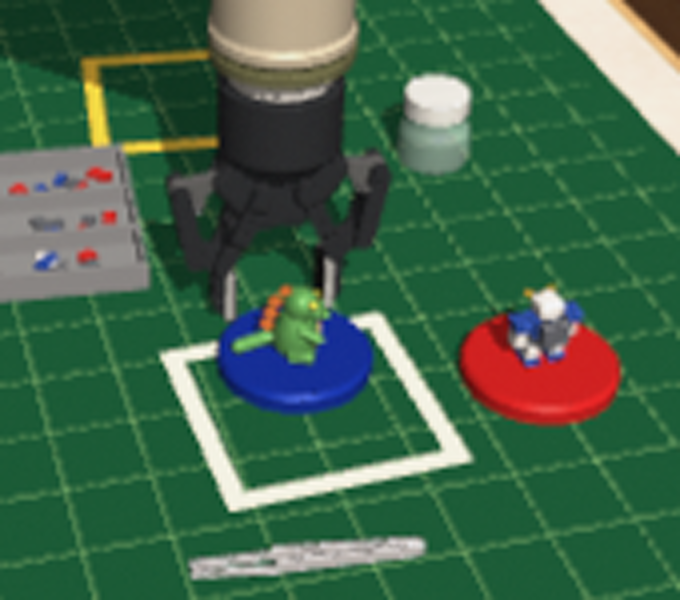

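The picture shows both pads on the blue rim, the figure clear of them, and the base entering the white square. Red is parked upright at (540,365). 40 mm to go.

```bash
python3 -m pendant '[[0.65,0,4,0,0],[0.65,0,8,0,0],[0.65,0,9,0,0],[0.65,0,8,0,0],[0.65,0,6,0,0],[0.65,0,3,0,0],[0.65,0,2,0,0],[0.65,0,0,0,0]]'; python3 -m pendant '[[0.65,0,-4,0,0],[0.65,0,-10,0,0],[0.65,0,-12,-5,0],[0.65,0,-8,-25,0],[0.65,0,0,-40,-5],[0.65,0,0,-35,-8.5],[0.65,0,0,-10,-7.7]]'; python3 side.py; python3 -c "
from h import *
go(660.6,-283,90,19.15)"
```

```text
time: 22.4
tool_pos: [498.2, -165.2, -23.5]
tcp_rot: [180.0, 0.0, -2.1]
ft_force: [0.5, -0.0, 1.1]
finger_gap: 55.6
time: 23.1
tool_pos: [502.4, -130.6, 96.7]
tcp_rot: [179.7, -0.3, 19.5]
ft_force: [0.4, 0.3, -0.0]
finger_gap: 55.5
red [355 229  40  27 701] right edge [[ 673.7 -254.7]]
blue [160 161  20  10 104] right edge [[192.7 283. ]]
blue [298 237  40  27 640] right edge [[ 535.5 -241.7]]
t 23.15 at [ 502.5 -130.7   96.8] yaw 20.0 turn 0.8 dx,dy,dz [ 99.4 195.8   6.8]
```

```bash
python3 -m pendant '[[0.65,15,28,0,0],[0.65,22,42,0,0],[0.65,22,42,0,0],[0.65,20,40,0,0],[0.65,15,28,0,0],[0.65,8.5,16.3,0,0],[0.65,0,0,0,0],[0.65,0,0,0,0],[0.65,0,0,0,0]]';  python3 -c "
from h import *
p,d=optics.snapshot('top')
for k in('red','blue'):
    for mm,s,c in comps(masks(p)[k],60): print(k,s,disc(mm)[0])
go(660.6,-283,-23.5,19.15)"
```

```text
time: 24.05
tool_pos: [659.9, -281.5, 90.9]
tcp_rot: [-179.9, 0.1, 19.1]
ft_force: [-0.6, 0.1, -0.1]
finger_gap: 55.4
red [ 426  209   48   48 1451] [ 371.6 -549.4   66.3]
t 24.1 at [ 660.  -281.6   91.3] yaw 19.1 turn -0.1 dx,dy,dz [1.000e-01 1.600e+00 1.148e+02]
```

```bash
python3 -m pendant '[[0.65,0,1,12,0],[0.65,0,0,26,0],[0.65,0,0,30,0],[0.65,0,0,22,0],[0.65,0,0,12,0],[0.65,0,0,4,0],[0.65,0,0,2,0],[0.65,0,0,0,0],[0.65,0,0,0,0]]';python3 -m pendant '[[0.65,0,0,2,0],[0.65,0,0,2,0],[0.65,0,0,1,0],[0.65,0,0,1,0],[0.65,0,0,0,0]]'; python3 tip.py | head -1; python3 side.py; python3 -c "
from h import *
go(660.6,-283,-23.5,19.15)"
```

```text
time: 25.0
tool_pos: [662.0, -284.4, -14.8]
tcp_rot: [179.9, -0.1, 19.1]
ft_force: [-0.3, -0.0, -0.5]
finger_gap: 55.9
time: 25.5
tool_pos: [660.7, -283.7, -22.8]
tcp_rot: [-180.0, 0.0, 19.1]
ft_force: [-0.3, -0.3, -1.1]
finger_gap: 55.2
[ 660.7 -283.8  -22.7] gap 55.2 lowest rel z [33. 33. 34. 34. 35. 35. 35. 35.] 17
red [355 229  26  27 390] right edge [[ 631.1 -270. ]]
blue [160 161  20  10 104] right edge [[192.7 283. ]]
blue [298 237  40  27 640] right edge [[ 535.5 -241.7]]
t 25.6 at [ 660.8 -283.8  -22.6] yaw 19.1 turn -0.1 dx,dy,dz [ 0.1 -0.9  0.9]
```

```bash
python3 -m pendant '[[0.65,0,-3,1,0],[0.65,0,-5,0,0],[0.65,0,-4,0,0],[0.65,0,-4,0,0],[0.65,0,-6,0,0],[0.65,0,-7,0,0],[0.65,0,-7,0,0],[0.65,0,-5,0,0],[0.65,0,-3,0,0],[0.65,0,0,0,0]]'; python3 side.py; python3 -m pendant '[[0.65,0,-4,0,0],[0.65,0,-8,0,0],[0.65,0,-11,0,0],[0.65,0,-12,0,0],[0.65,0,-12,0,0],[0.65,0,-12,0,0],[0.65,0,-12,0,0],[0.65,0,-10,0,0],[0.65,0,-6,0,0],[0.65,0,-2,0,0]]';  python3 side.py; python3 -c "
from h import *
p,d=optics.snapshot('top')
for k in('red','blue'):
    for mm,s,c in comps(masks(p)[k],60): print(k,s,disc(mm)[0])
go(524,110.3,-23.5,19.15)"
python3 -c "
import cv2;cv2.imwrite('pics/p5.png',cv2.resize(cv2.imread('pics/s_last.png')[130:280,260:430],None,fx=4,fy=4,interpolation=2))"
```

```text
time: 26.6
tool_pos: [646.4, -241.7, -23.5]
tcp_rot: [-180.0, 0.0, 19.1]
ft_force: [1.2, -0.6, 0.7]
finger_gap: 55.6
red [348 224  20  26 311] right edge [[ 607.5 -249. ]]
red [377 230  11  19 141] right edge [[ 667.4 -229.7]]
blue [160 161  20  10 104] right edge [[192.7 283. ]]
blue [298 237  40  27 641] right edge [[ 535.5 -241.7]]
time: 27.65
tool_pos: [617.2, -157.4, -23.4]
tcp_rot: [-180.0, 0.0, 19.1]
ft_force: [0.2, -0.7, 0.8]
finger_gap: 55.6
red [326 208  18  23 236] right edge [[ 578.3 -165.7]]
red [352 211  11  20 157] right edge [[ 636.9 -146.3]]
blue [160 161  20  10 104] right edge [[192.7 283. ]]
blue [298 237  40  27 641] right edge [[ 535.5 -241.7]]
red [ 426  209   48   48 1460] [ 371.5 -549.4   66.3]
blue [317 175  26  33 399] [ 495.9 -215.4   45.6]
t 27.75 at [ 617.3 -157.8  -23.5] yaw 19.1 turn -0.1 dx,dy,dz [-2.000e-01 -2.839e+02 -0.000e+00]
```

View pics/p5.png

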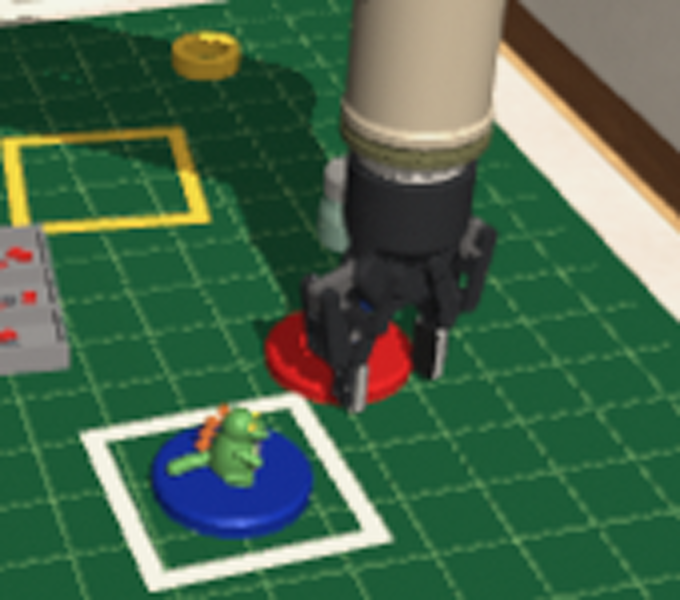

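The picture shows the blue base centred in the white square at (232,480), and both pads on the near rim of red as it slides flat. The way to the yellow square is clear of the jar and tray.

```bash
python3 -m pendant '[[0.65,0,-4,0,0],[0.65,0,-8,0,0],[0.65,0,-11,0,0],[0.65,0,-12,0,0],[0.65,0,-12,0,0],[0.65,0,-12,0,0],[0.65,0,-12,0,0],[0.65,0,-12,0,0],[0.65,0,-12,0,0],[0.65,0,-12,0,0]]'; python3 -m pendant '[[0.65,0,-12,0,0],[0.65,0,-12,0,0],[0.65,0,-12,0,0],[0.65,0,-12,0,0],[0.65,0,-12,0,0],[0.65,0,-12,0,0],[0.65,0,-10,0,0],[0.65,0,-7,0,0],[0.65,0,-3,0,0],[0.65,0,-1,0,0]]'; python3 -c "
from h import *
p,d=optics.snapshot('top')
for k in('red','blue'):
    for mm,s,c in comps(masks(p)[k],60): print(k,s,disc(mm)[0])
go(524,110.3,-23.5,19.15)"; python3 side.py
```

```text
time: 28.75
tool_pos: [582.1, -56.0, -23.5]
tcp_rot: [-180.0, -0.0, 19.1]
ft_force: [0.1, -1.4, -0.5]
finger_gap: 55.2
time: 29.75
tool_pos: [552.0, 31.1, -23.5]
tcp_rot: [180.0, -0.0, 19.1]
ft_force: [1.1, -0.8, 0.3]
finger_gap: 55.7
red [207 164  14  12  82] [562.   99.8  20.9]
red [ 426  209   48   48 1462] [ 371.6 -549.3   66.3]
blue [310 175  33  33 656] [ 495.9 -214.    46.5]
t 29.8 at [552.   31.  -23.5] yaw 19.1 turn -0.1 dx,dy,dz [ -0.4 -84.1  -0. ]
red [305 177  13  18 170] right edge [[574.6  39.9]]
red [285 178  15  17 144] right edge [[515.9  22.4]]
blue [160 161  20  10 104] right edge [[192.7 283. ]]
blue [298 237  40  27 642] right edge [[ 535.5 -241.7]]
```

Now the last 84 mm, stopping a little short, then back off, lift and measure.

```bash
python3 -m pendant '[[0.65,0,-5,0,0],[0.65,0,-9,0,0],[0.65,0,-12,0,0],[0.65,0,-12,0,0],[0.65,0,-12,0,0],[0.65,0,-12,0,0],[0.65,0,-10,0,0],[0.65,0,-7,0,0],[0.65,0,-3,0,0],[0.65,0,-1,0,0]]';python3 -m pendant '[[0.65,0,-1,0,0],[0.65,0,0,0,0],[0.65,0,4,0,0],[0.65,0,10,0,0],[0.65,0,12,-5,0],[0.65,0,8,-25,0],[0.65,0,0,-40,0],[0.65,0,0,-40,0],[0.65,0,0,-20,0],[0.65,0,0,0,0]]'; python3 -m pendant '[[0.65,-20,30,0,0],[0.65,-25,45,0,0],[0.65,-25,45,0,0],[0.65,-25,45,0,0],[0.65,-20,45,0,0],[0.65,0,45,0,0],[0.65,0,45,0,0],[0.65,0,45,0,0],[0.65,0,20,0,0],[0.65,0,0,0,0]]'; python3 -c "
from h import *
p,d=optics.snapshot('top');m=masks(p)
for k in('red','blue'):
    for mm,s,c in comps(m[k],60): print(k,s,disc(mm)[0])
for k in('yellow','white'):
    for mm,s,c in comps(m[k],60):
        if s[0]<90 or s[0]>400 or s[1]>270: continue
        cs,_=cv2.findContours(mm.astype(np.uint8),cv2.RETR_EXTERNAL,cv2.CHAIN_APPROX_NONE)
        print(k,s,cv2.minAreaRect(w(max(cs,key=len)[:,0,:],3).astype(np.float32)))
cv2.imwrite('pics/t5.png',cv2.resize(p[70:300,80:420],None,fx=2.3,fy=2.3,interpolation=2))"; python3 side.py
```

```text
time: 30.85
tool_pos: [524.8, 109.6, -23.5]
tcp_rot: [180.0, 0.0, 19.1]
ft_force: [0.4, -1.8, 0.1]
finger_gap: 55.4
time: 31.85
tool_pos: [539.2, 77.2, 111.5]
tcp_rot: [179.9, -0.4, 19.0]
ft_force: [0.3, -0.2, -0.7]
finger_gap: 55.4
time: 32.85
tool_pos: [546.2, -303.5, 105.0]
tcp_rot: [-180.0, 0.1, 18.9]
ft_force: [-0.7, 0.8, 0.6]
finger_gap: 55.4
red [177 174  35  33 732] [508.3 154.6  47.3]
red [ 426  209   48   48 1463] [ 371.4 -549.2   66.3]
yellow [125 136  22  19 199] ((647.5167236328125, 328.96282958984375), (56.760406494140625, 57.112953186035156), 27.438425064086914)
yellow [166 165  56  54 671] ((506.6614074707031, 156.1984100341797), (144.58499145507812, 145.52442932128906), 82.79267883300781)
white [  332    92   172   305 19931] ((373.0575256347656, -437.18804931640625), (437.5921325683594, 844.4605102539062), 88.82967376708984)
white [230 123  16  15 185] ((686.964599609375, 33.645816802978516), (43.884742736816406, 43.2191162109375), 88.6911392211914)
white [299 169  13  10  62] ((558.566650390625, -155.0119171142578), (22.408058166503906, 39.890159606933594), 37.25517272949219)
white [385 171  16   7  67] ((543.100830078125, -407.3230895996094), (15.747453689575195, 42.32966232299805), 7.039493083953857)
red [270 166  31  17 374] right edge [[545.4 118.1]]
blue [160 161  20  10 104] right edge [[192.7 283. ]]
blue [298 237  40  27 642] right edge [[ 535.5 -241.7]]
```

View pics/t5.png

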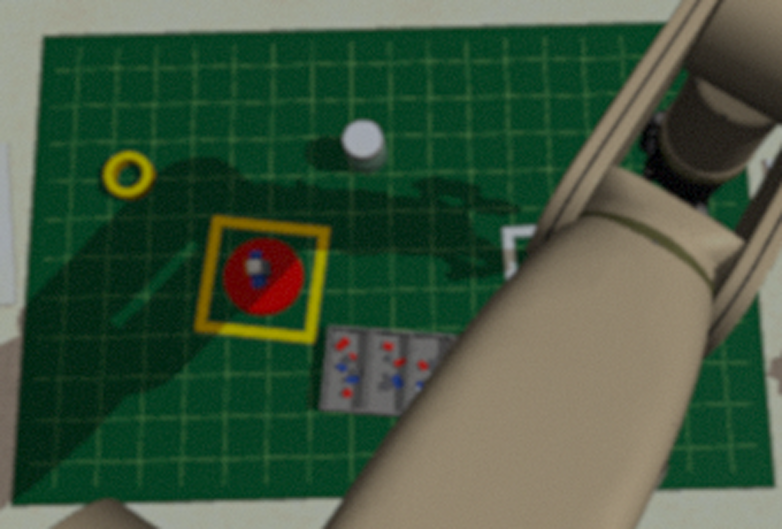

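The picture shows the red base inside the yellow square at (263,276), clear of the tape on all sides, with the tray, jar and tape roll in place and the arm clear. Handing in.

```bash
python3 -c "
from bench import r,hand_in
s=r.sense();print(s['time'],s['ft_force']);print(hand_in())"
```

```text
32.95 [ 0.10351898 -0.26962498 -0.7418028 ]
the job is handed in; nothing more can be done
None
```

The two figures are swapped, and I handed the job in at about 33 s of the 61 s allowed. I slid each base by its rim with two part-open fingers. Red was parked toward +x, blue went into the white square, and then red went across into the yellow square.

**Last checks (top camera):**

| Base | Base centre (mm) | Square centre (mm) | Offset | Room to tape when centred |
|---|---|---|---|---|
| Blue, in the white square | (496, -214) | (496, -215) | about 1 mm | 13 mm |
| Red, in the yellow square | (508, 155) | (507, 157) | about 2–3 mm | 13 mm |

- **Blue:** in the last top view the arm hid it. Its numbers come from the check before that, and the side view showed it unmoved since.
- **Forces:** no reading was above about 3 N.
- **Bystanders:** the jar and tape roll measured where they started, within about 1 mm. The tray looked in place, though part of it was hidden by the arm. I did not measure the tweezers again at the end; the arm never went down near them.

**What disagreed:** the reported tool height was about 27 mm lower than the fingertips really were, according to the side camera's depth. My first push therefore passed over the red base's rim without moving it, on either side of the figure. In that pass the fingers came within a few millimetres of the red figure. I saw no force and no shift of the base, but I have no direct check that the paint was not touched. I corrected for the offset in every later move.

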